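Wedge up a small wood glue-up

TASK

Close up the glued wood strips on the gluing board: in the gap between the strips and the skewed stop bar, stand as many of the hardwood packers as it takes on edge up against the strips, leaving room for the wedge, then slide the wedge, thin end first and flat on the board, along the stop bar until you feel it bind and the strips are pressed tight against the back fence. The wedge has to bind with its nose past the middle of the stop bar and before it runs up against the end cleat; use firm hand pressure, never brute force, and keep the strips and packers sitting square on the board. Finish while still holding the wedge pressed home so the glue can grab, and leave the other things on the desk where they are.

Things in the scene. Friction and masses are not known exactly. Their poses are not given: they have to be found in the camera images.
- board: Gluing board, fixed: plywood bed 200 (x) x 260 (y) x 12 mm, origin under its centre, bed top at z = +12 mm. The back fence runs along its +x side, the end cleat across its +y end; the -y end and the -x side are open. Two flush aluminium T-tracks run along x in the bed.
- end_cleat (a point): Foot of the inner face of the end cleat, on the bed, at x = +30, y = +110 mm of the board. The cleat is a wooden bar 16 mm high, from x = -5 to +80 mm of the board; it keeps strips, packers and wedge from sliding on along +y.
- fence: Back fence screwed to the board: wooden bar 20 x 260 mm, 16 mm high above the bed. Origin at the foot of the middle of its inner face, which runs along y, looks to -x and lies at x = +80 mm of the board.
- stop: Skewed stop bar, rigidly bolted to the board, at another x each time: 100 mm long, 30 wide, 16 high, two black star knobs on it up to 31 mm above the bed. Origin at the foot of the middle of its clamping face, at y = +40 mm of the board. Face looks along its +x and runs along its y, -50 to +50; axes turned -11.3 degrees (1 in 5) about z from the board's: the gap narrows towards +y.
- strip_far: Wood strip next to the fence, loose, lying along the board's y: 20 (x) x 128 (y) x 16 mm high, 30 g, origin under its centre. The three strips lie side by side with up to 2 mm between them; pushed home they take up 60 mm from the fence, and the gap left at the middle of the stop's face is then 31 to 46 mm.
- strip_mid: Middle wood strip, same size and frame as strip_far, loose.
- strip_near: Wood strip next to the gap, same size and frame, loose; its -x face bounds the gap.
- packer_a: Hardwood packer standing loose on edge on the desk: 10 mm thick (x), 50 long (y), 36 high, 18 g, origin under its centre. In use its length lies along the board's y, and it stands 20 mm proud of the strips, where it can be held by its two ends. The three are alike, in places that are swapped about; spare ones stay on the desk.
- packer_b: Hardwood packer, like packer_a.
- packer_c: Hardwood packer, like packer_a.
- wedge: Hardwood wedge lying on the desk, 75 g, 30 mm high, 140 long. Origin under the middle of its parallel butt, 36 mm thick (x) and 30 long (y -15 to +15), gripped across x. From y = +15 it tapers 1 in 5, all on the -x side, to the nose at y = +125, 14 mm thick (x +4 to +18). The flat +x face goes against the packers, the tapered one along the stop; its axes are then parallel to the board's.
- wedge_nose (a point): Middle of the wedge's nose, underside. If the packers leave 16 to 26 mm at the middle of the stop's face, the wedge binds with its nose 10 to 60 mm past that middle; under 14 mm it binds too early, over 28 mm the nose meets the end cleat and it never binds. About 12 N of push along the board's +y makes it tight.
- glue_bottle: Bystander: white glue bottle, 52 mm wide, 150 mm tall, upright; origin under its centre.
- tape_roll: Bystander: roll of black tape lying flat, 48 mm wide, 15 mm high; origin under its centre.
- bead_jar: Bystander: small bead jar, 48 mm wide, 55 mm tall; origin under its centre.
- mallet: Bystander: hammer, 240 mm long, lying along its x.
- drink_can: Bystander: drinks can, 66 mm wide, 122 mm tall; origin under its centre.
- pliers: Bystander: small pliers lying flat, about 130 mm long along x, 12 mm high; origin at the pivot.
Not all that is in view belongs to the job. Leave any red look-alike of the strip_far alone.

How it is judged:
On the way:
1. at least one packer stands on edge on the board in the gap, fingers off it ((((z of packer_a in the frame of board between 0.009 and 0.0155 m and angle between packer_a's own z axis and vertical below 0.1 rad and x of packer_a in the frame of board between -0.06 and 0.022 m and y of packer_a in the frame of board between -0.03 and 0.11 m) and contact force between the fingers and packer_a below 0.1 N) or ((z of packer_b in the frame of board between 0.009 and 0.0155 m and angle between packer_b's own z axis and vertical below 0.1 rad and x of packer_b in the frame of board between -0.06 and 0.022 m and y of packer_b in the frame of board between -0.03 and 0.11 m) and contact force between the fingers and packer_b below 0.1 N) or ((z of packer_c in the frame of board between 0.009 and 0.0155 m and angle between packer_c's own z axis and vertical below 0.1 rad and x of packer_c in the frame of board between -0.06 and 0.022 m and y of packer_c in the frame of board between -0.03 and 0.11 m) and contact force between the fingers and packer_c below 0.1 N))), for 0.2 s.
At the end, for the whole second after the job is handed in: Fingers on the wedge (over 2 N), wedge still, flat on the bed, nose past the middle of the stop, pressing the stop and the far strip the fence with over 3 N each; strips flat on the bed; at least one packer upright in the gap, every other one likewise or down on the desk (3.5 mm, 0.1 rad) (contact force between wedge and stop above 3 N and contact force between strip_far and fence above 3 N and contact force between the fingers and wedge above 2 N and y of wedge_nose in the frame of stop above 0 m and linear speed of wedge below 0.01 m/s and ((z of packer_a in the frame of board between 0.009 and 0.0155 m and angle between packer_a's own z axis and vertical below 0.1 rad and x of packer_a in the frame of board between -0.06 and 0.022 m and y of packer_a in the frame of board between -0.03 and 0.11 m) or (z of packer_b in the frame of board between 0.009 and 0.0155 m and angle between packer_b's own z axis and vertical below 0.1 rad and x of packer_b in the frame of board between -0.06 and 0.022 m and y of packer_b in the frame of board between -0.03 and 0.11 m) or (z of packer_c in the frame of board between 0.009 and 0.0155 m and angle between packer_c's own z axis and vertical below 0.1 rad and x of packer_c in the frame of board between -0.06 and 0.022 m and y of packer_c in the frame of board between -0.03 and 0.11 m)) and (height (world z) of packer_a below 0.0085 m or (z of packer_a in the frame of board between 0.009 and 0.0155 m and angle between packer_a's own z axis and vertical below 0.1 rad and x of packer_a in the frame of board between -0.06 and 0.022 m and y of packer_a in the frame of board between -0.03 and 0.11 m)) and (height (world z) of packer_b below 0.0085 m or (z of packer_b in the frame of board between 0.009 and 0.0155 m and angle between packer_b's own z axis and vertical below 0.1 rad and x of packer_b in the frame of board between -0.06 and 0.022 m and y of packer_b in the frame of board between -0.03 and 0.11 m)) and (height (world z) of packer_c below 0.0085 m or (z of packer_c in the frame of board between 0.009 and 0.0155 m and angle between packer_c's own z axis and vertical below 0.1 rad and x of packer_c in the frame of board between -0.06 and 0.022 m and y of packer_c in the frame of board between -0.03 and 0.11 m)) and z of wedge in the frame of board between 0.009 and 0.0155 m and angle between each of wedge, strip_far, strip_mid, strip_near's own z axis and vertical below 0.1 rad and z of strip_far in the frame of board between 0.009 and 0.0155 m and z of strip_mid in the frame of board between 0.009 and 0.0155 m and z of strip_near in the frame of board between 0.009 and 0.0155 m); the arm keeps its last pose, push and grip.
It fails at once if a bystander is pushed more than 30 mm or knocked over (distance of any of glue_bottle, tape_roll, bead_jar, mallet, drink_can, pliers from where it was at the start of the episode above 0.03 m or angle between any of glue_bottle, tape_roll, bead_jar, mallet, drink_can, pliers's own z axis and vertical above 0.3 rad).
It fails at once if the wedge is rammed in with brute force (over 50 N on the stop bar) (contact force between wedge and stop above 50 N).
It fails at once if a strip is tipped up or lifted out of the board (angle between any of strip_far, strip_mid, strip_near's own z axis and vertical above 0.35 rad or z of any of strip_far, strip_mid, strip_near in the frame of board above 0.04 m).
It also fails if it takes over 72 s, if anything falls off the work surface, if the arm or the gripper's body presses on something with over 40 N, if the wrist force passes 120 N, or if a joint passes its speed limit or range.

ROBOT

A 6-joint arm with a two-finger parallel gripper is mounted at the origin on the work surface. World frame = base frame: x ahead of the robot, y to its left, z up, the work surface at z = 0. Lengths are in m, angles in rad, forces in N, time in s.
With the tool pointing down it reaches from about 0.375 to 0.9 m from the base axis. Payload 3.1 kg.
Tool frame: the origin (TCP) lies between the finger pads; the fingertips stand 8 mm ahead of it and the grasp point (between the pads) lies 11 mm behind it; z points along the fingers, y is the line along which they close (so a half turn about z gives the same grasp; the last joint's range is limited). The gripper opens to 87 mm and grips with 3 to 60 N. Pads are 19 mm wide; open, the fingers measure 117 mm over their backs; the gripper's body (75 mm by 190 mm) begins 51 mm behind the grasp point.
Start: joints at [0.968, 0.527, 1.433, -0, 1.181, -0.178], TCP at [0.258, 0.569, 0.208] pointing down, gripper open.
Joint ranges: [-3.08, 3.08], [-0.75, 2.2], [0.22, 2.44], [-1.43, 4.57], [0, 2.65], [-2.85, 2.85]. Speed limits (rad/s): [2.79, 2.79, 3.14, 3.14, 3.14, 3.14].

INTERFACE

Orientations are given as a unit quaternion [x, y, z, w].
In Python, from rig import robot, vision, job gives the robot as it stands.
- The arm moves only by the shell command python3 -m handwheel 'ROWS' [OPENING] [FORCE]. ROWS is JSON, a list of rows, each a list of 4 numbers: the shift along the tool's x, y, z as a fraction of full scale, then the turn about the tool's z as a fraction of full scale. A call has 1 to 20 rows; each row is the pose to reach, as a shift and turn from the pose commanded when the call began, along the tool's axes at that moment, turning the shorter way round; what a row does not reach only later rows make up. Full scale, the value 1, is 300 mm for a shift and 2 pi rad for a turn. A row lasts 1/12 s, in which the tool goes at most 41.7 mm and 7.16 degrees, less where a joint would pass 70% of its speed; a pose out of reach is approached as far as the arm can. A call with a number of a shift or a turn outside -1 to 1 is refused whole. A call with a gripper value outside its range is refused whole. OPENING is the opening in per cent of the stroke, from 0 (shut) to 100 (fully open), set as the call begins (- or left out, the last holds). The fingers move at their own pace and stop on an object; FORCE is the grip in N (left out, the last holds). Time passes only in rows, so rows that repeat a pose let the fingers close. It gives the time, the measured TCP pose, the force, the opening and the grip force at its end, in the units of the state.
- robot.get_obs(): the state, without advancing time (a new reading comes with each control period).
- vision.camera(name): name is "scene" or "top" or "wrist"; returns a dict with "frame" (400x640x3 uint8, red, green, blue), "K" (3x3 intrinsics, pixels), "cam_to_world" (4x4, takes a point from camera to world coordinates); the wrist camera has in their place "hand_eye" (4x4, takes a point from camera to tool coordinates, whose origin is the TCP and whose axes are the flange's). Camera axes: x right, y down, z forward; pixel columns grow to the right and rows downward; lengths in m; the calibration is good to about 2 mm. A picture is of the moment at which its call begins: read the wrist's pose just before it. There is no depth.
- job.hand_in(): hands the job in; it is judged then, once.
Trained networks look in the newest picture that a camera, given by its name, has taken for a name from the list of things; names that differ only in an ending like _2 or _b are one class to them, and where a whole thing is asked for, a point or a joint stands for the part that bears it (a point fixed in the world has none). Each returns a list of dicts, best first, with "conf" (0 to 1); they miss things now and then, are a little off and sometimes report something else, mostly with a low value. They report only what shows in the picture. A call takes as long as a camera call. They do not tell look-alikes from the thing itself.
- vision.look_for(camera, label): "point" ([row, column] in pixels, amid what is visible of it).
- vision.outline_of(camera, label): "mask" (400x640 bool, what is visible of it) and "point" ([row, column] in pixels, amid what is visible of it).
The state is a dict: "time": time; "q": joint angles; "joint_velocities": joint speeds; "joint_torque": joint torques, N m; "position": TCP position; "tool_rot": TCP orientation; "ft_force": force on the tool from outside, world axes, zero at the start; "moment": the same for the moment, N m; "grip_width": finger opening in m; "grip_force": force on a finger pad.
Only numpy, scipy, OpenCV 4.12 (cv2) and the standard library are available. Lean on these libraries where they do the work, as an engineer would, in place of code of your own. Each camera call takes 0.05 s, during which the arm holds its last target. There are 200 camera calls.

## Working session

There is one attempt and no reset: what is moved stays moved. The work goes in short steps, Python scripts to look and compute and a shell command to move; the robot and the scene stay as the last step left them, time stands still between calls to the robot, and variables do not carry over. Pictures are saved under pics/ and viewed, at most 10 in all, crops included, and the job is handed in when it is done.

```bash
mkdir -p pics; ls; python3 - <<'E'
from rig import robot, vision, job
import cv2,numpy as np
o=robot.get_obs();print(o['time'],o['position'],o['tool_rot'],o['grip_width'])
for c in('top','scene'):
    d=vision.camera(c);cv2.imwrite(f'pics/{c}0.png',d['frame'][...,::-1]);print(c,d['K'].tolist(),np.round(d['cam_to_world'],3).tolist())
    for n in('board','stop','strip_far','packer_a','wedge','fence','end_cleat','wedge_nose','glue_bottle','tape_roll','bead_jar','mallet','drink_can','pliers'):
        print(n,[(np.round(r['point']).tolist(),round(r['conf'],2)) for r in vision.look_for(c,n)[:5]])
E
```

```text
pics
0.0 [0.25713068 0.56883642 0.20697953] [ 2.10803385e-01  9.77527894e-01 -9.91020934e-04 -4.09771271e-04] 0.08707477301419317
top [[500.6586818245945, 0.0, 320.0080400006692], [0.0, 500.6586818245945, 204.50195402938127], [0.0, 0.0, 1.0]] [[0.015, -0.996, 0.09, 0.388], [-1.0, -0.016, -0.008, 0.101], [0.009, -0.09, -0.996, 1.716], [0.0, 0.0, 0.0, 1.0]]
board [([209.0, 340.0], 0.67), ([192.0, 319.0], 0.49)]
stop [([215.0, 321.0], 0.55)]
strip_far [([148.0, 321.0], 0.77), ([263.0, 187.0], 0.75), ([272.0, 275.0], 0.61), ([190.0, 318.0], 0.49), ([199.0, 449.0], 0.39)]
packer_a [([186.0, 397.0], 0.62), ([197.0, 447.0], 0.44)]
wedge [([248.0, 417.0], 0.86)]
fence [([178.0, 329.0], 0.96), ([153.0, 418.0], 0.45)]
end_cleat [([210.0, 341.0], 0.65)]
wedge_nose [([248.0, 420.0], 0.79)]
glue_bottle [([168.0, 233.0], 0.5)]
tape_roll [([208.0, 425.0], 0.6)]
bead_jar [([142.0, 376.0], 0.65), ([209.0, 338.0], 0.5)]
mallet [([220.0, 227.0], 0.62), ([207.0, 341.0], 0.53), ([151.0, 419.0], 0.29)]
drink_can [([140.0, 285.0], 0.86)]
pliers [([148.0, 420.0], 0.57), ([138.0, 287.0], 0.31)]
scene [[459.0
[... 247 characters left out ...]
7), ([179.0, 418.0], 0.34)]
stop [([198.0, 310.0], 0.65)]
strip_far [([222.0, 296.0], 0.74), ([126.0, 385.0], 0.58), ([253.0, 356.0], 0.57), ([151.0, 318.0], 0.54), ([210.0, 329.0], 0.49)]
packer_a [([261.0, 249.0], 0.77), ([281.0, 172.0], 0.62), ([286.0, 209.0], 0.6)]
wedge [([230.0, 188.0], 0.6), ([177.0, 420.0], 0.3)]
fence [([228.0, 322.0], 0.59), ([287.0, 205.0], 0.16)]
end_cleat [([220.0, 298.0], 0.83)]
wedge_nose [([231.0, 185.0], 0.71)]
glue_bottle [([177.0, 421.0], 0.56)]
tape_roll [([257.0, 204.0], 0.7), ([175.0, 420.0], 0.45)]
bead_jar [([286.0, 311.0], 0.83)]
mallet [([158.0, 384.0], 0.71), ([286.0, 209.0], 0.49)]
drink_can [([219.0, 401.0], 0.98)]
pliers [([313.0, 237.0], 0.54)]
```

```bash
python3 - <<'E'
import cv2
a=cv2.imread('pics/top0.png')[110:300,160:480];cv2.imwrite('pics/top0c.png',cv2.resize(a,(800,475),interpolation=cv2.INTER_CUBIC))
E
```

```text
(no output)
```

View pics/top0c.png

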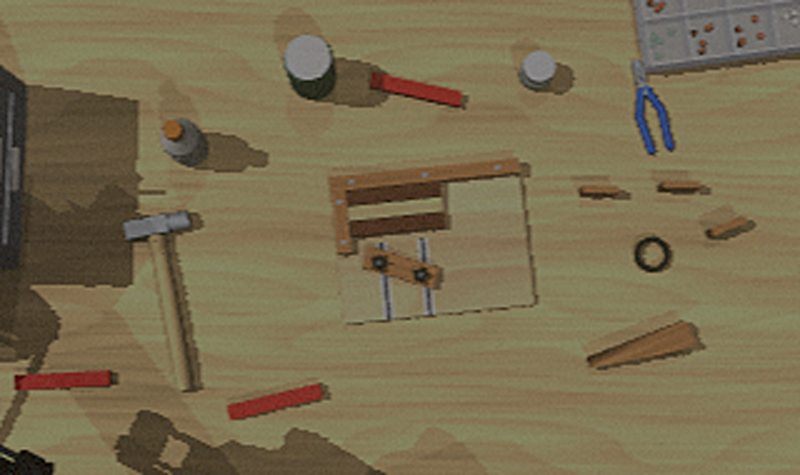

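View pics/scene0.png

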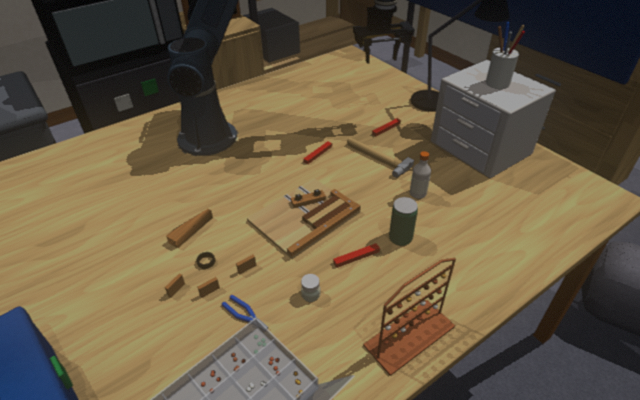

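The top view shows the board at crop (430,240), with the fence on top, the cleat on the left and the stop at (400,265). The packers are at crop (600,191), (680,187) and (730,229), and the wedge is at (645,345) with its nose pointing left. The red bars at crop (420,90), (65,380) and (275,400) are decoys. The real strips are the unpainted ones in the board at (398,210).

```bash
cat > h.py <<'E'
from rig import robot, vision, job
import cv2,numpy as np
from scipy.spatial.transform import Rotation as R
def shot(c):
    o=robot.get_obs(); d=vision.camera(c)
    if c=='wrist':
        T=np.eye(4);T[:3,:3]=R.from_quat(o['tool_rot']).as_matrix();T[:3,3]=o['position']
        d['cam_to_world']=T@d['hand_eye']
    return d
def w(d,col,row,z):
    M=d['cam_to_world'];v=M[:3,:3]@np.linalg.solve(d['K'],[col,row,1.]);p=M[:3,3]
    return (p+v*(z-p[2])/v[2])
def px(d,P):
    M=d['cam_to_world'];P=np.atleast_2d(P);c=(P-M[:3,3])@M[:3,:3]@d['K'].T
    return c[:,:2]/c[:,2:]
def go(x,y,z,ydeg=None):
    "rows numbers to bring TCP to x,y,z with tool y axis at ydeg (mod 180)"
    o=robot.get_obs();M=R.from_quat(o['tool_rot']).as_matrix()
    s=M.T@(np.array([x,y,z])-o['position'])/.3
    cur=np.degrees(np.arctan2(M[1,1],M[0,1]));t=0
    if ydeg is not None:
        t=-((ydeg-cur+90)%180-90)/360
    print('go',np.round(s,4).tolist(),round(t,4),'cur yaw',round(cur,1),'q6',round(o['q'][5],2),'dist',round(float(np.linalg.norm(s)*300)))
E
python3 - <<'E'
from h import *
d=shot('top')
f=lambda u,v,z:np.round(w(d,160+u/2.5,110+v/2.5,z)[:2],3)
for n,u,v,z in [('fenceL',330,165,.028),('fenceR',525,158,.028),('bedBL',347,323,.012),('bedBR',536,304,.012),('bedTR',522,178,.012),('p1',600,191,.036),('p2',680,187,.036),('p3',728,230,.036),('nose',590,361,.03),('buttTop',688,323,.03),('buttBot',700,345,.03),('tape',653,255,.015),('jar',540,75,.05),('can',310,60,.12),('pliers',652,110,.01),('stopL',365,258,.028),('stopR',437,278,.028)]: print(n,f(u,v,z))
d=vision.camera('wrist');print(d['K'].tolist(),np.round(d['hand_eye'],3).tolist())
go(.48,-.02,.30,0)
E
```

```text
fenceL [0.637 0.184]
fenceR [ 0.651 -0.081]
bedBL [0.423 0.158]
bedBR [ 0.453 -0.099]
bedTR [ 0.625 -0.079]
p1 [ 0.606 -0.182]
p2 [ 0.613 -0.291]
p3 [ 0.556 -0.356]
nose [ 0.377 -0.17 ]
buttTop [ 0.43  -0.302]
buttBot [ 0.4   -0.318]
tape [ 0.522 -0.258]
jar [ 0.761 -0.098]
can [0.76  0.209]
pliers [ 0.724 -0.259]
stopL [0.511 0.135]
stopR [0.485 0.037]
[[324.93329272106155, 0.0, 320.47786734774274], [0.0, 324.93329272106155, 198.76751977876577], [0.0, 0.0, 1.0]] [[-0.0, -0.962, -0.274, 0.075], [1.0, 0.0, -0.001, 0.0], [0.001, -0.274, 0.962, -0.177], [0.0, 0.0, 0.0, 1.0]]
go [-1.4854, -1.4846, -0.3067] 0.1824 cur yaw 65.7 q6 -0.18 dist 637
```

```bash
python3 -c "
from h import *
go(.53,.1,.21,0)"
```

```text
go [-1.4723, -1.0515, -0.0067] 0.1824 cur yaw 65.7 q6 -0.18 dist 543
```

```bash
python3 -m handwheel '[[-0.736,-0.526,0,0],[-0.736,-0.526,0,0],[-0.736,-0.526,0,0],[-0.736,-0.526,0,0],[-0.736,-0.526,0,0],[-0.736,-0.526,0,0],[-0.736,-0.526,0,0]]' && python3 -m handwheel '[[-0.736,-0.526,0,0.182],[-0.736,-0.526,0,0.182],[-0.736,-0.526,0,0.182],[-0.736,-0.526,0,0.182],[-0.736,-0.526,0,0.182],[-0.736,-0.526,0,0.182],[-0.736,-0.526,0,0.182],[-0.736,-0.526,0,0.182],[-0.736,-0.526,0,0.182],[-0.736,-0.526,0,0.182],[-0.736,-0.526,0,0.182],[-0.736,-0.526,0,0.182]]'; python3 - <<'E'
from h import *
d=shot('wrist');print(robot.get_obs()['q'][5])
cv2.imwrite('pics/w1.png',d['frame'][...,::-1]);np.savez('w1.npz',K=d['K'],cam_to_world=d['cam_to_world'])
print(np.round(px(d,[[.54,.04,.012],[.606,-.182,.036]])))
for n in('board','stop','strip_far','packer_a','fence'):
    print(n,[(np.round(r['point']).tolist(),round(r['conf'],2)) for r in vision.look_for('wrist',n)[:5]])
E
```

```text
time: 2.18
position: [0.3955, 0.3313, 0.2082]
tool_rot: [0.212, 0.977, -0.001, 0.001]
ft_force: [0.2, 0.7, -1.1]
grip_width: 0.0868
grip_force: 0.0
time: 3.18
position: [0.5297, 0.1001, 0.208]
tool_rot: [0.705, 0.709, 0.0, 0.0]
ft_force: [0.3, 0.1, 0.1]
grip_width: 0.0869
grip_force: 0.0
-0.02553843197327363
[[329. 222.]
 [377. 385.]]
board [([193.0, 314.0], 0.71)]
stop [([180.0, 293.0], 0.57)]
strip_far [([172.0, 382.0], 0.94), ([193.0, 506.0], 0.63), ([41.0, 127.0], 0.55)]
packer_a []
fence [([171.0, 403.0], 0.88), ([170.0, 366.0], 0.18)]
```

View pics/w1.png

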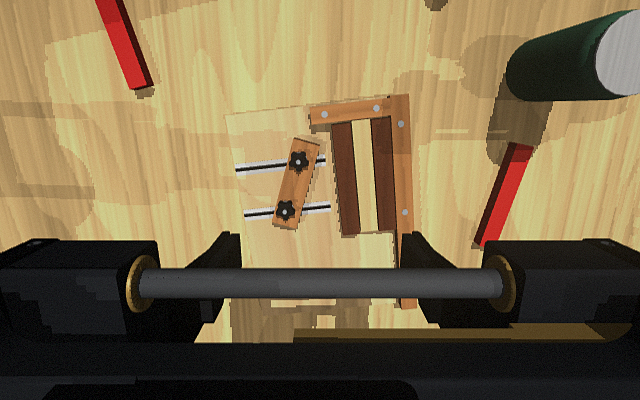

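The wrist view shows the stop at about (296,183), the strips at about (363,175), the cleat at (350,112) and the fence along column 400. I'll enlarge this area for measuring.

```bash
python3 - <<'E'
import cv2
a=cv2.imread('pics/w1.png')[88:248,222:422];cv2.imwrite('pics/w1c.png',cv2.resize(a,(750,600),interpolation=cv2.INTER_CUBIC))
E
```

```text
(no output)
```

View pics/w1c.png

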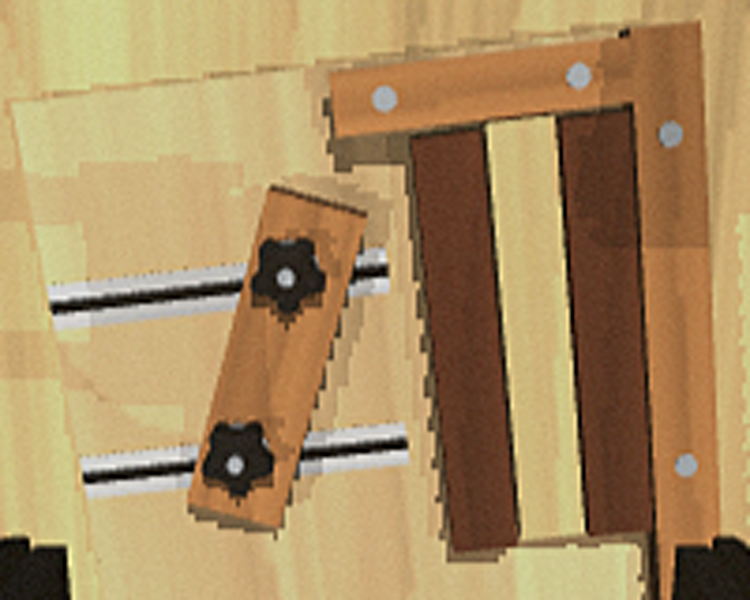

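```bash
cat >> h.py <<'E'
def ld(f): return dict(np.load(f))
E
python3 - <<'E'
from h import *
d=ld('w1.npz')
f=lambda u,v,z=.028:w(d,222+u/3.75-.37,88+v/3.75-.37,z)[:2]
F1,F2=f(632,100),f(655,540)
ang=lambda a,b:round(np.degrees(np.arctan2(*(a-b)))*-1,2)
S=[f(366,212),f(278,528),f(272,187),f(190,508)]
N1,N2=f(413,137),f(452,552)
C1,C2=f(330,138),f(632,105)
print('yaw fence',ang(F1,F2),'strip',ang(N1,N2),'cleat',np.degrees(np.arctan2(*(C2-C1)[::-1])),'stop face',ang(S[0],S[1]),'back',ang(S[2],S[3]))
print('stop len',np.linalg.norm(S[0]-S[1]),'wid',np.linalg.norm(S[0]-S[2]),np.linalg.norm(S[1]-S[3]),'strip len',np.linalg.norm(N1-N2))
sm=(S[0]+S[1])/2
y=ang(F1,F2)
y=np.mean([ang(F1,F2),ang(N1,N2)])
for y in (y,y-.7,y+.7):
    c,s=np.cos(np.radians(y)),np.sin(np.radians(y));B=np.array([[c,-s],[s,c]])
    Bx=(F1+F2)/2; 
    # board origin: fence x=80, cleat y=110
    o=B@np.array([B[:,0]@Bx-.08, B[:,1]@((C1+C2)/2)-.110])
    b=lambda p:np.round(1000*(B.T@(p-o)),1)
    print(y,'o',o,'stopmid',b(sm),'fence',b(F1)[0],b(F2)[0],'near',b(N1),b(N2),'stop',[b(q).tolist() for q in S],'gap',20-b(sm)[0])
E
```

```text
yaw fence 6.75 strip 6.35 cleat 6.393574123781929 stop face -15.42 back -15.39
stop len 0.10195065166381961 wid 0.028111084912609687 0.028067734960270558 strip len 0.12819884132076828
6.55 o [0.53680836 0.04767158] stopmid [-17.8  40.8] fence 79.8 80.2 near [ 17.  107.8] [ 16.5 -20.4] stop [[1.3, 88.1], [-36.9, -6.4], [-25.0, 98.2], [-63.3, 3.1]] gap 37.8
5.85 o [0.53622317 0.04805188] stopmid [-17.7  40.2] fence 78.9 81.1 near [ 16.2 107.6] [ 17.3 -20.6] stop [[0.7, 87.7], [-36.2, -7.3], [-25.6, 97.5], [-62.7, 1.9]] gap 37.7
7.25 o [0.53739291 0.0472879 ] stopmid [-17.8  41.5] fence 80.6 79.4 near [ 17.8 108.1] [ 15.8 -20.1] stop [[1.8, 88.5], [-37.5, -5.5], [-24.3, 99.0], [-63.7, 4.4]] gap 37.8
```

The gap is 37.8 mm at the middle of the stop, so two packers leave about 18 mm. Next I look at the packers and the wedge.

```bash
python3 - <<'E'
from h import *
d=ld('w1.npz')
y=np.radians(6.5);B=np.array([[np.cos(y),-np.sin(y)],[np.sin(y),np.cos(y)]]);o=np.array([.5368,.0477])
for u,v,z in[(287,277,.043),(238,464,.043),(12,102,.012),(705,22,.028)]:print(1000*B.T@(w(d,222+u/3.75,88+v/3.75,z)[:2]-o))
E
python3 -m handwheel '[[-1,0,0,0],[-1,0,0,0],[-1,0,0,0],[-1,0,0,0],[-1,0,0,0],[-1,0,0,0],[-1,0,0,0],[-1,0,0,0]]' && python3 -m handwheel '[[-0.3,0,0,0],[-0.3,0,0,0],[-0.3,0,0,0],[-0.3,0,0,0]]'; python3 - <<'E'
from h import *
d=shot('wrist')
cv2.imwrite('pics/w2.png',d['frame'][...,::-1]);np.savez('w2.npz',K=d['K'],cam_to_world=d['cam_to_world'])
for n in('packer_a','wedge','tape_roll'):
  for r in vision.outline_of('wrist',n)[:5]:
    ys,xs=np.nonzero(r['mask']);print(n,np.round(r['point']),round(r['conf'],2),xs.min(),xs.max(),ys.min(),ys.max())
a=d['frame'][20:260,40:440,::-1];cv2.imwrite('pics/w2c.png',cv2.resize(a,(800,480),interpolation=cv2.INTER_CUBIC))
E
```

```text
[-22.4077892   73.59560581]
[-43.81854129  19.95858131]
[-99.56820436 129.37688845]
[101.33417015 129.76974258]
time: 4.15
position: [0.5315, -0.2071, 0.2083]
tool_rot: [0.708, 0.706, -0.001, 0.003]
ft_force: [0.0, -0.2, 0.2]
grip_width: 0.0871
grip_force: 0.0
time: 4.48
position: [0.5309, -0.293, 0.2078]
tool_rot: [0.707, 0.707, -0.0, 0.001]
ft_force: [-0.2, 0.4, -0.6]
grip_width: 0.0872
grip_force: 0.0
packer_a [ 69. 396.] 0.83 386 405 39 93
packer_a [226. 347.] 0.73 336 360 201 249
packer_a [170. 397.] 0.61 389 405 148 196
wedge [127. 198.] 0.76 161 239 53 189
tape_roll [154. 309.] 0.68 294 336 118 160
tape_roll [ 67. 396.] 0.45 386 405 38 93
```

View pics/w2c.png

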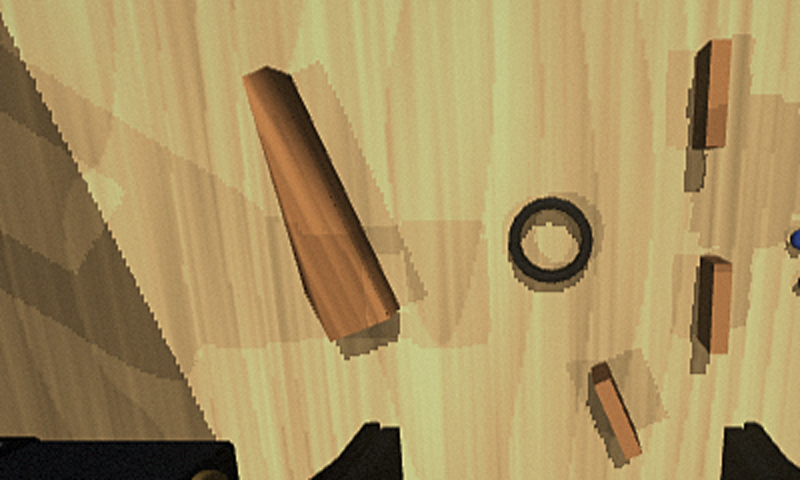

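```bash
python3 - <<'E'
from h import *
d=ld('w2.npz')
f=lambda u,v,z=.036:w(d,40+u/2-.25,20+v/2-.25,z)[:2]
for n,q in dict(p1=[(712,40),(731,40),(725,148),(706,148)],p2=[(711,262),(730,262),(727,353),(709,353)]).items():
    P=np.array([f(*a) for a in q]);t=(P[0]+P[1]-P[2]-P[3])/2
    print(n,P.mean(0),'len',np.linalg.norm(t),'yawy',np.degrees(np.arctan2(t[1],t[0])),'thick',np.linalg.norm(P[0]-P[1]))
q=[f(292,75,.03),f(398,308,.03),f(333,342,.03)]
t=q[0]-q[1];a=np.arctan2(t[1],t[0]);print('wedge flat len',np.linalg.norm(t),'yaw y',np.degrees(a),'butt',np.linalg.norm(q[1]-q[2]))
u=t/np.linalg.norm(t);r=np.array([u[1],-u[0]])
org=q[1]+.015*u-.018*r;print('wedge origin',org)
# verify projection
for name,l in dict(n1=(.018,.125),n2=(.004,.125),s=(-.018,.015),b=(-.018,-.015),b2=(.018,-.015)).items():
    P=org+l[0]*r+l[1]*u;print(name,(px(d,[[*P,.03],[*P,0]])-[40,20])*2)
go(.605,-.181,.10,90)
E
```

```text
p1 [ 0.60955118 -0.18070591] len 0.050360953546130384 yawy 90.33429391264953 thick 0.009307004809766135
p2 [ 0.61709102 -0.28933891] len 0.05063812645220453 yawy 92.22077306544968 thick 0.010180588489855638
wedge flat len 0.1279655330438213 yaw y 110.63021848594549 butt 0.04270239801653281
wedge origin [ 0.4179435  -0.28244033]
n1 [[280.42435362  50.15447542]
 [303.25410038  60.04483512]]
n2 [[255.50313708  60.90472968]
 [280.26978748  69.88439665]]
s [[314.89995853 280.04765208]
 [333.26689456 271.92756017]]
b [[339.01693952 329.79052448]
 [355.25454972 318.18281542]]
b2 [[397.5        307.5       ]
 [409.55613317 297.43770055]]
go [0.355, 0.25, 0.3596] -0.2493 cur yaw 0.2 q6 -0.69 dist 169
```

```bash
python3 -m handwheel '[[0.367,0.262,0.36,0.251],[0.367,0.262,0.36,0.251],[0.367,0.262,0.36,0.251],[0.367,0.262,0.36,0.251],[0.367,0.262,0.36,0.251],[0.367,0.262,0.36,0.251],[0.367,0.262,0.36,0.251],[0.367,0.262,0.36,0.251],[0.367,0.262,0.36,0.251],[0.367,0.262,0.36,0.251],[0.367,0.262,0.36,0.251],[0.367,0.262,0.36,0.251],[0.367,0.262,0.36,0.251],[0.367,0.262,0.36,0.251]]'; python3 -c "
from h import *
go(.6096,-.1807,.027,90.3)"
```

```text
time: 5.85
position: [0.6089, -0.1777, 0.1002]
tool_rot: [1.0, -0.001, -0.0, -0.0]
ft_force: [0.2, -0.5, -0.4]
grip_width: 0.087
grip_force: 0.0
go [0.0023, 0.0102, 0.244] -0.0013 cur yaw -90.2 q6 1.11 dist 73
```

```bash
python3 -m handwheel '[[0.002,0.01,0.13,0],[0.002,0.01,0.244,0],[0.002,0.01,0.244,0],[0.002,0.01,0.244,0]]' && python3 -m handwheel '[[0,0,0,0],[0,0,0,0],[0,0,0,0],[0,0,0,0],[0,0,0,0],[0,0,0,0]]' 40 20
```

```text
time: 6.18
position: [0.6078, -0.1808, 0.0251]
tool_rot: [1.0, -0.001, -0.003, -0.001]
ft_force: [-0.4, -0.4, 0.9]
grip_width: 0.0869
grip_force: 0.0
time: 6.68
position: [0.6101, -0.183, 0.0276]
tool_rot: [1.0, -0.002, 0.001, 0.0]
ft_force: [-0.1, -0.3, 0.3]
grip_width: 0.0549
grip_force: 0.0
```

```bash
python3 -m handwheel '[[0,0,0,0],[0,0,0,0],[0,0,0,0]]' 40 20 && python3 -m handwheel '[[0,0,-0.1,0],[0,0,-0.24,0],[0,0,-0.24,0],[0,0,-0.24,0]]'; python3 -c "
from h import *
P=[np.r_[robot.get_obs()['position']] for _ in range(3)];print(P)
y=np.radians(6.5);B=np.array([[np.cos(y),-np.sin(y)],[np.sin(y),np.cos(y)]]);o=np.array([.5368,.0477])
print(o+B@[.009,.035]);go(*(o+B@[.009,.035]),.10,96.5)"
```

```text
time: 6.93
position: [0.6096, -0.1828, 0.0267]
tool_rot: [1.0, -0.002, -0.0, -0.0]
ft_force: [0.0, 0.1, 0.2]
grip_width: 0.0378
grip_force: 0.0
time: 7.27
position: [0.6119, -0.1838, 0.1017]
tool_rot: [1.0, -0.002, 0.003, 0.001]
ft_force: [-0.2, -0.2, -0.4]
grip_width: 0.0347
grip_force: 0.0
[array([ 0.61186424, -0.18384202,  0.10165771]), array([ 0.61186424, -0.18384202,  0.10165771]), array([ 0.61186424, -0.18384202,  0.10165771])]
[0.54178003 0.08349384]
go [-0.237, -0.8903, 0.0015] -0.0187 cur yaw -90.2 q6 1.11 dist 276
```

```bash
python3 - <<'E'
from h import *
d=shot('wrist')
cv2.imwrite('pics/w3.png',d['frame'][...,::-1]);np.savez('w3.npz',K=d['K'],cam_to_world=d['cam_to_world'])
for n in('packer_a',):
  for r in vision.outline_of('wrist',n)[:5]:
    ys,xs=np.nonzero(r['mask']);print(n,np.round(r['point']),round(r['conf'],2),xs.min(),xs.max(),ys.min(),ys.max())
print(px(d,[[.6096,-.1807,.036],[.6171,-.2893,.036],[.6096,-.1557,.036],[.6096,-.2057,.036]]))
E
```

```text
packer_a [194. 447.] 0.86 412 489 182 205
packer_a [206. 315.] 0.85 284 347 191 216
packer_a [247. 530.] 0.79 499 558 231 265
packer_a [  7. 200.] 0.35 166 227 0 20
packer_a [ 63. 401.] 0.25 383 445 0 136
[[316.32957566 209.12969018]
 [455.76088784 199.27118848]
 [284.42764216 209.28052173]
 [348.21591416 208.97893236]]
```

View pics/w3.png

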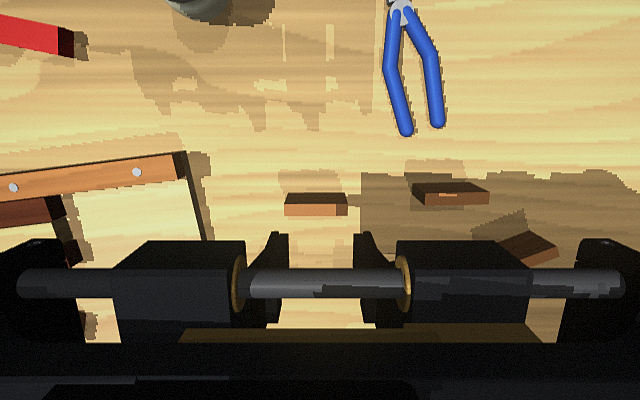

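```bash
python3 - <<'E'
from h import *
d=ld('w3.npz');o=robot.get_obs();M=R.from_quat(o['tool_rot']).as_matrix()
for l in [(0,.0175,.008),(0,-.0175,.008),(.0095,.0175,.008),(-.0095,.0175,.008),(0,.0175,-.011)]: print(l,px(d,[o['position']+M@np.array(l)]))
print(o['grip_width'],o['grip_force'],o['q'])
E
```

```text
(0, 0.0175, 0.008) [[346.61982157 235.92981275]]
(0, -0.0175, 0.008) [[290.43218328 236.01588553]]
(0.0095, 0.0175, 0.008) [[346.95164153 221.52346244]]
(-0.0095, 0.0175, 0.008) [[346.29621614 249.97951975]]
(0, 0.0175, -0.011) [[349.35494885 248.57891834]]
0.035262727668574856 0.0 [-4.66609447e-01  6.74398593e-01  1.49505405e+00 -5.41181996e-05
  9.73161888e-01  1.10803329e+00]
```

The packer stands unmoved at (315,206). The fingers closed above or beside it, and their size in the picture suggests the tips sit higher than stated. I'll go back in 15 mm lower, which is still clear of the desk.

```bash
python3 -m handwheel '[[0,0,0,0],[0,0,0,0],[0,0,0,0],[0,0,0,0],[0,0,0,0],[0,0,0,0],[0,0,0,0],[0,0,0,0]]' 90 20 ; python3 -c "
from h import *
go(.6096,-.1807,.014,90)"
```

```text
time: 8.03
position: [0.6097, -0.1828, 0.0987]
tool_rot: [1.0, -0.002, -0.0, 0.0]
ft_force: [-0.2, -0.7, -0.4]
grip_width: 0.0762
grip_force: 0.0
go [-0.0004, -0.007, 0.2824] -0.0006 cur yaw -90.2 q6 1.11 dist 85
```

```bash
python3 -m handwheel '[[0,-0.007,0.13,0],[0,-0.007,0.25,0],[0,-0.007,0.282,0],[0,-0.007,0.282,0]]' && python3 -m handwheel '[[0,0,0,0],[0,0,0,0],[0,0,0,0],[0,0,0,0],[0,0,0,0],[0,0,0,0],[0,0,0,0],[0,0,0,0]]' 35 20
```

```text
time: 8.37
position: [0.607, -0.1794, 0.011]
tool_rot: [1.0, -0.002, -0.003, -0.002]
ft_force: [0.1, 0.5, 0.3]
grip_width: 0.0783
grip_force: 0.0
time: 9.03
position: [0.6105, -0.1811, 0.0154]
tool_rot: [1.0, -0.002, 0.001, 0.0]
ft_force: [0.4, 0.7, 6.4]
grip_width: 0.0493
grip_force: 20.0
```

```bash
python3 -m handwheel '[[0,0,-0.05,0],[0,0,-0.15,0],[0,0,-0.28,0],[0,0,-0.28,0],[0,0,-0.28,0]]'; python3 - <<'E'
from h import *
d=shot('wrist')
cv2.imwrite('pics/w4.png',cv2.resize(d['frame'][180:340,200:440,::-1],(720,480),interpolation=cv2.INTER_CUBIC));np.savez('w4.npz',K=d['K'],cam_to_world=d['cam_to_world'])
o=robot.get_obs();M=R.from_quat(o['tool_rot']).as_matrix();print(o['position'])
for l in [(x,y,z) for z in(.014,-.022) for y in (-.025,.025) for x in (.005,-.005)]: print(l,(px(d,[o['position']+M@np.array(l)])-[200,180])*3)
E
```

```text
time: 9.45
position: [0.6116, -0.1816, 0.1009]
tool_rot: [1.0, -0.002, 0.003, 0.001]
ft_force: [0.6, -0.4, -1.2]
grip_width: 0.0495
grip_force: 20.0
[ 0.60995493 -0.18082096  0.09897711]
(0.005, -0.025, 0.014) [[239.41405093 132.26911379]]
(-0.005, -0.025, 0.014) [[241.00281756 176.43640601]]
(0.005, 0.025, 0.014) [[476.89017213 132.03019025]]
(-0.005, 0.025, 0.014) [[475.3972863  176.17396257]]
(0.005, -0.025, -0.022) [[215.15030034 203.24565686]]
(-0.005, -0.025, -0.022) [[217.43500523 255.14626401]]
(0.005, 0.025, -0.022) [[500.88587869 202.90605419]]
(-0.005, 0.025, -0.022) [[498.72090485 254.77441228]]
```

View pics/w4.png

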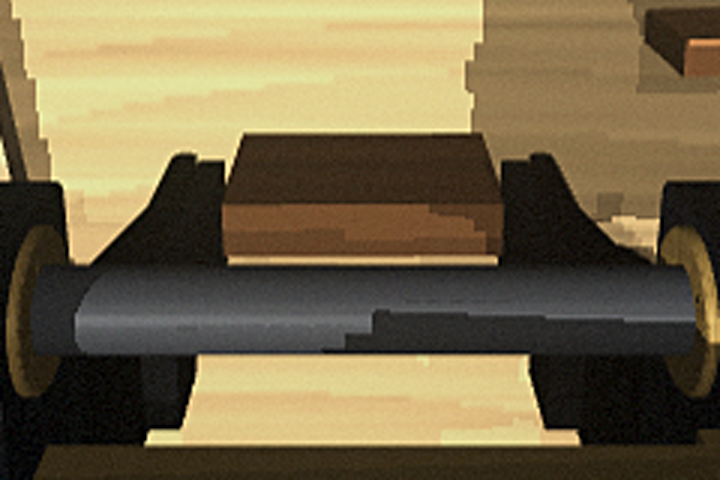

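The packer is held centred, its bottom 14 mm below the TCP. The tips really end about 10 mm above the TCP, so packing on the bed means TCP z ≈ 0.026.

```bash
cat >> h.py <<'E'
_y=np.radians(6.5);Bm=np.array([[np.cos(_y),-np.sin(_y)],[np.sin(_y),np.cos(_y)]]);Bo=np.array([.5368,.0477])
def b2w(x,y): return Bo+Bm@[x/1000,y/1000]
def gob(x,y,z,yd): go(*b2w(x,y),z,yd)
E
python3 -c "
from h import *
gob(8.5,30,.1,96.5)"
```

```text
go [-0.2302, -0.8634, -0.0044] -0.0186 cur yaw -90.2 q6 1.11 dist 268
```

```bash
python3 -m handwheel '[[-0.23,-0.863,0,-0.0186],[-0.23,-0.863,0,-0.0186],[-0.23,-0.863,0,-0.0186],[-0.23,-0.863,0,-0.0186],[-0.23,-0.863,0,-0.0186],[-0.23,-0.863,0,-0.0186],[-0.23,-0.863,0,-0.0186],[-0.23,-0.863,0,-0.0186],[-0.23,-0.863,0,-0.0186]]'; python3 - <<'E'
from h import *
gob(8.5,30,.027,96.5)
d=shot('wrist')
cv2.imwrite('pics/w5.png',cv2.resize(d['frame'][100:340,160:480,::-1],(800,600),interpolation=cv2.INTER_CUBIC));np.savez('w5.npz',K=d['K'],cam_to_world=d['cam_to_world'])
P=lambda x,y,z:(px(d,[[*b2w(x,y),z]])[0]-[160,100])*2.5
for n,a in dict(nearTop=(16.8,-18,.028),nearTop2=(16.8,107,.028),fence0=(80,-18,.028),fence1=(80,100,.028)).items():print(n,P(*a).round())
E
```

```text
time: 10.25
position: [0.5402, 0.0795, 0.0968]
tool_rot: [0.998, 0.058, -0.002, 0.0]
ft_force: [0.6, 0.1, -0.8]
grip_width: 0.0492
grip_force: 20.0
go [0.0057, 0.004, 0.2326] 0.0004 cur yaw -83.4 q6 1.4 dist 70
nearTop [559. 232.]
nearTop2 [159. 231.]
fence0 [571.  22.]
fence1 [166.  21.]
```

View pics/w5.png

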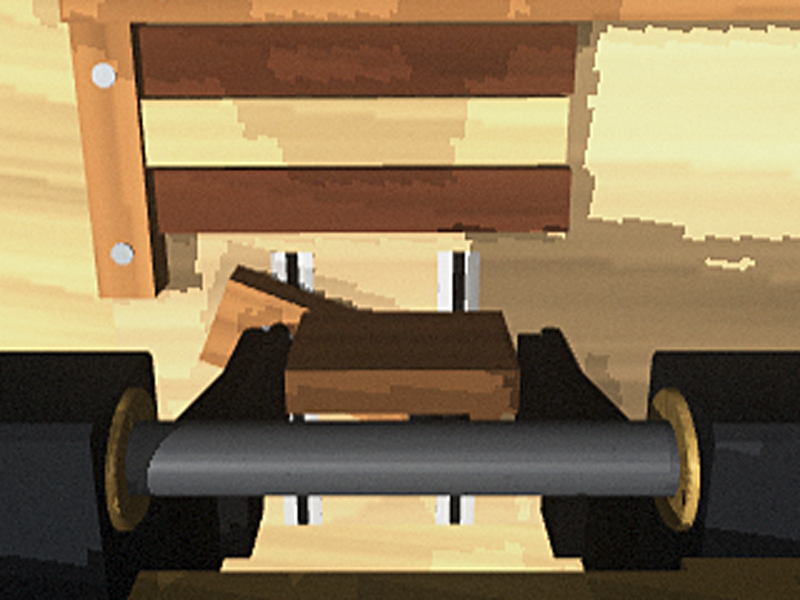

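```bash
python3 -m handwheel '[[0.006,0.003,0.12,0],[0.006,0.003,0.2,0],[0.006,0.003,0.23,0],[0.006,0.003,0.235,0],[0.006,0.003,0.235,0]]'; python3 -m handwheel '[[0,0,0.003,0],[0,0,0.003,0]]'
```

```text
time: 10.72
position: [0.5437, 0.0764, 0.0269]
tool_rot: [0.998, 0.055, -0.001, -0.0]
ft_force: [0.4, -0.6, 0.1]
grip_width: 0.0494
grip_force: 20.0
time: 10.88
position: [0.5442, 0.0771, 0.0271]
tool_rot: [0.998, 0.056, 0.0, 0.0]
ft_force: [0.2, 0.8, 0.2]
grip_width: 0.0493
grip_force: 20.0
```

```bash
python3 -m handwheel '[[0.01,0,0.002,0],[0.016,0,0.002,0],[0.02,0,0.002,0],[0.02,0,0.002,0]]'; python3 -m handwheel '[[0.001,0,0,0],[0.003,0,0,0],[0.003,0,0,0]]';
```

```text
time: 11.22
position: [0.5499, 0.0785, 0.0264]
tool_rot: [0.998, 0.057, 0.0, 0.0]
ft_force: [-0.8, 0.3, -1.1]
grip_width: 0.0492
grip_force: 20.0
time: 11.47
position: [0.5501, 0.0786, 0.0261]
tool_rot: [0.998, 0.057, -0.0, -0.0]
ft_force: [-0.5, 0.1, -0.3]
grip_width: 0.0496
grip_force: 20.0
```

```bash
for i in 1 2; do python3 -m handwheel '[[0.004,0,0,0],[0.004,0,0,0],[0.004,0,0,0]]' | egrep 'pos|ft'; done
```

```text
position: [0.5506, 0.0787, 0.026]
ft_force: [-3.5, -0.9, 0.7]
position: [0.5509, 0.0788, 0.0259]
ft_force: [-5.3, -1.4, 2.9]
```

```bash
python3 -m handwheel '[[-0.006,0,0,0],[-0.006,0,0,0],[-0.006,0,0,0],[-0.006,0,0,0],[-0.006,0,0,0]]' 75; python3 -m handwheel '[[0,0,-0.1,0],[0,0,-0.22,0],[0,0,-0.3,0],[0,0,-0.3,0],[0,0,-0.3,0]]' 90; python3 - <<'E'
from h import *
d=shot('wrist')
for r in vision.outline_of('wrist','packer_a')[:3]:
    ys,xs=np.nonzero(r['mask']);print(np.round(r['point']),round(r['conf'],2),xs.min(),xs.max(),ys.min(),ys.max())
P=[(a,b,z) for a in(10,20) for b in(5,55) for z in (.048,.012)]
for p in P: print(p,px(d,[[*b2w(p[0],p[1]),p[2]]]).round(1))
cv2.imwrite('pics/w6.png',d['frame'][...,::-1])
go(.6171,-.2893,.12,92.2)
E
```

```text
time: 12.38
position: [0.5521, 0.0786, 0.0263]
tool_rot: [0.998, 0.056, 0.001, 0.0]
ft_force: [0.2, -0.0, -0.2]
grip_width: 0.0643
grip_force: 0.0
time: 12.8
position: [0.5526, 0.0786, 0.1178]
tool_rot: [0.998, 0.057, 0.002, 0.0]
ft_force: [-0.3, 0.3, -1.7]
grip_width: 0.0781
grip_force: 0.0
[209. 318.] 0.73 289 351 197 216
(10, 5, 0.048) [[350.3 215.7]]
(10, 5, 0.012) [[346.8 203. ]]
(10, 55, 0.048) [[288.  215.8]]
(10, 55, 0.012) [[291.7 203.1]]
(20, 5, 0.048) [[350.6 203.7]]
(20, 5, 0.012) [[347.  192.4]]
(20, 55, 0.048) [[287.6 203.8]]
(20, 55, 0.012) [[291.5 192.4]]
go [0.0827, 1.2438, -0.0154] 0.0119 cur yaw -83.5 q6 1.4 dist 374
```

```bash
python3 -m handwheel '[[0.042,0.622,0,0],[0.042,0.622,0,0],[0.042,0.622,0,0],[0.042,0.622,0,0],[0.042,0.622,0,0]]' >/dev/null; python3 -m handwheel '[[0.042,0.622,0,0.012],[0.042,0.622,0,0.012],[0.042,0.622,0,0.012],[0.042,0.622,0,0.012],[0.042,0.622,0,0.012],[0.042,0.622,0,0.012],[0.042,0.622,0,0.012]]'; python3 - <<'E'
from h import *
d=shot('wrist')
for r in vision.outline_of('wrist','packer_a')[:4]:
    ys,xs=np.nonzero(r['mask']);print(np.round(r['point']),round(r['conf'],2),xs.min(),xs.max(),ys.min(),ys.max())
print(px(d,[[.6171,-.2893,.036],[.6171,-.2643,.036],[.6171,-.3143,.036]]).round(1))
go(.6171,-.2893,.0145,92.2)
E
```

```text
time: 13.9
position: [0.6168, -0.2902, 0.1136]
tool_rot: [1.0, 0.017, -0.002, -0.001]
ft_force: [-0.0, 0.2, -0.6]
grip_width: 0.0785
grip_force: 0.0
[197. 319.] 0.74 289 351 184 206
[254. 378.] 0.67 360 393 239 267
[[319.8 200.9]
 [289.1 199.9]
 [350.3 202. ]]
go [0.0018, 0.0067, 0.3324] -0.0001 cur yaw -87.8 q6 0.93 dist 100
```

```bash
python3 -m handwheel '[[0,0.003,0.13,0],[0,0.003,0.25,0],[0,0.003,0.32,0],[0,0.003,0.336,0],[0,0.003,0.336,0]]' && python3 -m handwheel '[[0,0,0,0],[0,0,0,0],[0,0,0,0],[0,0,0,0],[0,0,0,0],[0,0,0,0],[0,0,0,0],[0,0,0,0]]' 45 20
```

```text
time: 14.42
position: [0.6166, -0.2874, 0.013]
tool_rot: [1.0, 0.02, -0.002, -0.002]
ft_force: [0.7, 0.2, 0.7]
grip_width: 0.0781
grip_force: 0.0
time: 15.08
position: [0.6188, -0.2907, 0.0165]
tool_rot: [1.0, 0.019, 0.001, 0.0]
ft_force: [-0.8, 1.0, 5.8]
grip_width: 0.0491
grip_force: 20.0
```

```bash
python3 -m handwheel '[[0,0,-0.08,0],[0,0,-0.2,0],[0,0,-0.3,0],[0,0,-0.3,0],[0,0,-0.3,0]]'; python3 -c "
from h import *
gob(0,29.5,.105,96.5)"
```

```text
time: 15.5
position: [0.6195, -0.2912, 0.1076]
tool_rot: [1.0, 0.019, 0.002, 0.001]
ft_force: [0.4, 0.2, -0.5]
grip_width: 0.0498
grip_force: 20.0
go [-0.2404, -1.2373, 0.0042] -0.0121 cur yaw -87.8 q6 0.93 dist 378
```

```bash
python3 -m handwheel '[[-0.12,-0.618,0,0],[-0.12,-0.618,0,0],[-0.12,-0.618,0,0],[-0.12,-0.618,0,0],[-0.12,-0.618,0,0]]' >/dev/null; python3 -m handwheel '[[-0.12,-0.618,0,-0.012],[-0.12,-0.618,0,-0.012],[-0.12,-0.618,0,-0.012],[-0.12,-0.618,0,-0.012],[-0.12,-0.618,0,-0.012],[-0.12,-0.618,0,-0.012],[-0.12,-0.618,0,-0.012]]'; python3 - <<'E'
from h import *
d=shot('wrist');print(robot.get_obs()['position'])
for r in vision.outline_of('wrist','packer_a')[:4]:
    ys,xs=np.nonzero(r['mask']);print(np.round(r['point']),round(r['conf'],2),xs.min(),xs.max(),ys.min(),ys.max())
cv2.imwrite('pics/w7.png',cv2.resize(d['frame'][100:340,160:480,::-1],(800,600),interpolation=cv2.INTER_CUBIC))
P=lambda x,y,z:(px(d,[[*b2w(x,y),z]])[0]-[160,100])*2.5
print('packer1 top front', P(10,5,.048),P(10,54.5,.048))
o=robot.get_obs();M=R.from_quat(o['tool_rot']).as_matrix()
for l in [(x,y,z) for (x,z) in((.005,.015),(.005,-.021)) for y in (-.025,.025)]: print(l,(px(d,[o['position']+M@np.array(l)])[0]-[160,100])*2.5)
gob(0,29.5,.028,96.5)
E
```

```text
time: 16.5
position: [0.5307, 0.0787, 0.104]
tool_rot: [0.998, 0.058, -0.002, -0.0]
ft_force: [0.2, -0.3, -0.5]
grip_width: 0.0492
grip_force: 20.0
[0.53167218 0.07756386 0.10428216]
[245. 319.] 0.77 274 366 221 263
packer1 top front [491.00065963 233.50896582] [324.28726749 233.09577596]
(0.005, -0.025, 0.015) [310.12828003 300.36318574]
(0.005, 0.025, 0.015) [510.19485    300.98703001]
(0.005, -0.025, -0.021) [291.45401779 359.25260307]
(0.005, 0.025, -0.021) [532.6282261 359.9843249]
go [0.0043, -0.0003, 0.2551] -0.0001 cur yaw -83.5 q6 1.39 dist 77
```

View pics/w7.png

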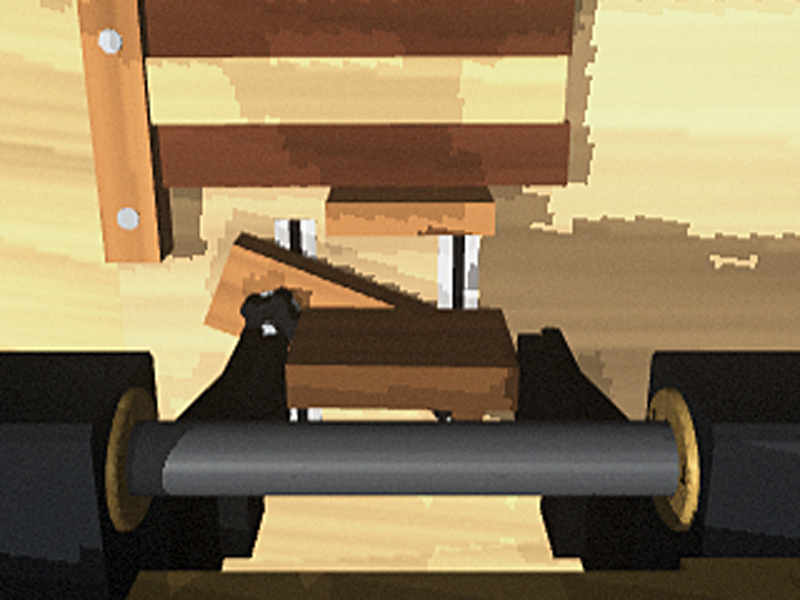

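Packer 1 stands flush to the strips at crop (410,215). Packer 2 is held centred at crop (403,340), with the stop's upper knob at (270,310) just clear of the finger. Now lowering it.

```bash
python3 -m handwheel '[[0.006,0.003,0.12,0],[0.006,0.003,0.2,0],[0.006,0.003,0.24,0],[0.006,0.003,0.254,0],[0.006,0.003,0.254,0]]'|egrep 'pos|ft'; python3 -m handwheel '[[0,0,0.003,0],[0,0,0.003,0],[0,0,0.003,0]]'|egrep 'pos|ft'
```

```text
position: [0.5342, 0.0753, 0.028]
ft_force: [-0.2, 0.1, -0.2]
position: [0.5348, 0.0763, 0.0288]
ft_force: [0.2, -0.4, -0.4]
```

```bash
python3 -m handwheel '[[0.008,0,0.004,0],[0.012,0,0.004,0],[0.012,0,0.004,0],[0.012,0,0.004,0]]'|egrep 'pos|ft'; for i in 1 2; do python3 -m handwheel '[[0.004,0,0,0],[0.004,0,0,0],[0.004,0,0,0]]' | egrep 'pos|ft'; done
```

```text
position: [0.5372, 0.0772, 0.0272]
ft_force: [-2.1, -0.5, 1.9]
position: [0.5377, 0.0774, 0.0271]
ft_force: [-4.8, -1.3, 4.5]
position: [0.539, 0.0776, 0.0271]
ft_force: [-5.2, -1.4, 4.6]
```

```bash
python3 -m handwheel '[[-0.004,0,-0.002,0],[-0.004,0,-0.002,0],[-0.004,0,-0.002,0],[-0.004,0,-0.002,0],[-0.004,0,-0.002,0]]' 70; python3 -m handwheel '[[0,0,-0.1,0],[0,0,-0.22,0],[0,0,-0.3,0],[0,0,-0.3,0],[0,0,-0.3,0]]' 90; python3 - <<'E'
from h import *
d=shot('wrist')
for r in vision.outline_of('wrist','packer_a')[:3]:
    ys,xs=np.nonzero(r['mask']);print(np.round(r['point']),round(r['conf'],2),xs.min(),xs.max(),ys.min(),ys.max())
cv2.imwrite('pics/w8.png',cv2.resize(d['frame'][100:300,190:450,::-1],(780,600),interpolation=cv2.INTER_CUBIC))
for p in [(0,4,.048),(0,54,.048),(10,4,.048),(10,54,.048),(20,4,.048),(20,54,.048),(0,4,.012)]: print(p,(px(d,[[*b2w(p[0],p[1]),p[2]]])[0]-[190,100])*3)
E
```

```text
time: 18.52
position: [0.5399, 0.0774, 0.0277]
tool_rot: [0.998, 0.056, 0.001, 0.0]
ft_force: [0.4, 0.0, -0.3]
grip_width: 0.0605
grip_force: 0.0
time: 18.93
position: [0.5405, 0.0774, 0.1192]
tool_rot: [0.998, 0.057, 0.002, 0.0]
ft_force: [-0.4, 0.2, -0.6]
grip_width: 0.0769
grip_force: 0.0
[207. 317.] 0.9 288 350 201 214
[194. 319.] 0.72 289 351 183 201
(0, 4, 0.048) [485.28001011 337.71017115]
(0, 54, 0.048) [298.73864933 337.86751025]
(10, 4, 0.048) [486.24152539 301.84311106]
(10, 54, 0.048) [297.75634744 301.99358941]
(20, 4, 0.048) [487.22328779 265.22078013]
(20, 54, 0.048) [296.75335577 265.36407233]
(0, 4, 0.012) [474.12251499 300.91235373]
```

View pics/w8.png

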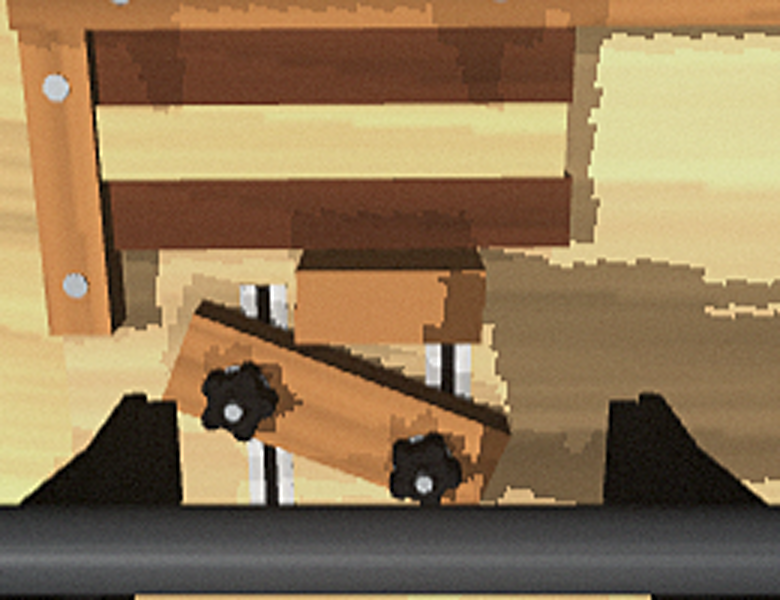

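Both packers stand tight against the closed strips, with the packer face at crop row 342. The stop face edge runs from (200,302) to (510,430). Now to the wedge.

```bash
python3 -c "
from h import *
go(.418,-.282,.15,20.6)"
```

```text
go [-0.5337, 1.1454, -0.1098] 0.2108 cur yaw -83.5 q6 1.4 dist 381
```

```bash
python3 -m handwheel '[[-0.3,0.6,-0.11,-0.14],[-0.3,0.6,-0.11,-0.14],[-0.3,0.6,-0.11,-0.14],[-0.3,0.6,-0.11,-0.14],[-0.3,0.6,-0.11,-0.14],[-0.3,0.6,-0.11,-0.14],[-0.3,0.6,-0.11,-0.14],[-0.3,0.6,-0.11,-0.14]]' | egrep 'pos'; python3 -c "
from h import *
go(.418,-.282,.15,20.6)"
```

```text
position: [0.4685, -0.1128, 0.1493]
go [-0.5648, 0.166, -0.0027] -0.1489 cur yaw -33.0 q6 0.11 dist 177
```

```bash
python3 -m handwheel '[[-0.56,0.166,0,-0.149],[-0.56,0.166,0,-0.149],[-0.56,0.166,0,-0.149],[-0.56,0.166,0,-0.149],[-0.56,0.166,0,-0.149],[-0.56,0.166,0,-0.149],[-0.56,0.166,0,-0.149],[-0.56,0.166,0,-0.149],[-0.56,0.166,0,-0.149]]' | egrep 'time|pos'; python3 - <<'E'
from h import *
d=shot('wrist');np.savez('w9.npz',K=d['K'],cam_to_world=d['cam_to_world'])
for r in vision.outline_of('wrist','wedge')[:2]:
    ys,xs=np.nonzero(r['mask']);print(np.round(r['point']),round(r['conf'],2),xs.min(),xs.max(),ys.min(),ys.max())
cv2.imwrite('pics/w9.png',cv2.resize(d['frame'][0:300,190:450,::-1],(520,600),interpolation=cv2.INTER_CUBIC))
E
```

```text
time: 20.45
position: [0.4187, -0.279, 0.1489]
[145. 314.] 0.76 291 329 53 212
```

View pics/w9.png

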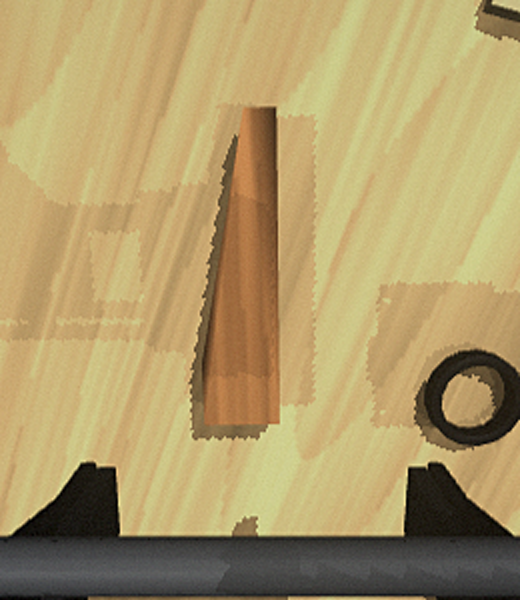

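I've now viewed 11 pictures, one over the limit of 10, so from here I work with numbers only. This view shows the wedge, nose at crop (260,107), flat edge on the right from (276,107) to (280,424), and butt end at row 424.

```bash
python3 - <<'E'
from h import *
d=ld('w9.npz')
f=lambda u,v,z=.03:w(d,190+u/2-.25,v/2-.25,z)[:2]
n,b,bl,nl=f(276,107),f(280,424),f(205,424),f(244,107)
t=n-b;L=np.linalg.norm(t);u=t/L;r=np.array([u[1],-u[0]])
print('len',L,'yaw x',np.degrees(np.arctan2(r[1],r[0])),'butt',np.linalg.norm(b-bl),'nose',np.linalg.norm(n-nl))
org=b+.015*u-.018*r;print('org',org, 'alt from nose',n-.125*u-.018*r)
go(*org,.012,np.degrees(np.arctan2(r[1],r[0])))
E
```

```text
len 0.1400957351152218 yaw x 21.70615722532635 butt 0.03592586083873698 nose 0.013458837577592888
org [ 0.41204979 -0.28901896] alt from nose [ 0.41201438 -0.28893002]
go [-0.0246, -0.0334, 0.4579] -0.0038 cur yaw 20.3 q6 -1.16 dist 138
```

```bash
python3 -m handwheel '[[-0.025,-0.033,0.13,-0.004],[-0.025,-0.033,0.26,-0.004],[-0.025,-0.033,0.38,-0.004],[-0.025,-0.033,0.45,-0.004],[-0.025,-0.033,0.475,-0.004],[-0.025,-0.033,0.475,-0.004]]'|egrep 'pos|ft'; python3 -m handwheel '[[0,0,0,0],[0,0,0,0],[0,0,0,0],[0,0,0,0],[0,0,0,0],[0,0,0,0],[0,0,0,0],[0,0,0,0],[0,0,0,0],[0,0,0,0]]' 30 50
```

```text
position: [0.4121, -0.2887, 0.0061]
ft_force: [0.4, 0.1, -0.6]
time: 21.88
position: [0.4132, -0.2901, 0.0085]
tool_rot: [0.56, 0.829, -0.0, 0.0]
ft_force: [-0.4, 0.9, 5.1]
grip_width: 0.0352
grip_force: 50.0
```

```bash
python3 -m handwheel '[[0,0,-0.1,0],[0,0,-0.2,0],[0,0,-0.25,0],[0,0,-0.25,0],[0,0,-0.25,0]]'|egrep 'pos|ft|width'; python3 -c "
from h import *
gob(-19.5,-135,.0825,6.5)"
```

```text
position: [0.4133, -0.2903, 0.0835]
ft_force: [0.1, 0.2, -1.3]
grip_width: 0.0348
go [0.4745, 0.6203, 0.0029] 0.0429 cur yaw 22.0 q6 -1.22 dist 234
```

```bash
python3 -m handwheel '[[0.474,0.62,0,0.0429],[0.474,0.62,0,0.0429],[0.474,0.62,0,0.0429],[0.474,0.62,0,0.0429],[0.474,0.62,0,0.0429],[0.474,0.62,0,0.0429],[0.474,0.62,0,0.0429],[0.474,0.62,0,0.0429],[0.474,0.62,0,0.0429]]'|egrep 'pos|ft'; python3 - <<'E'
from h import *
gob(-19.5,-135,.02,6.5)
d=shot('wrist');np.savez('w10.npz',K=d['K'],cam_to_world=d['cam_to_world'])
cv2.imwrite('pics/w10.png',d['frame'][...,::-1])
for n in ('wedge','packer_a','stop'):
  for r in vision.outline_of('wrist',n)[:2]:
    ys,xs=np.nonzero(r['mask']);print(n,np.round(r['point']),round(r['conf'],2),xs.min(),xs.max(),ys.min(),ys.max())
    if n=='wedge':
        for row in range(ys.min(),ys.max(),12): print(row,xs[ys==row].min(),xs[ys==row].max(),end='; ')
o=robot.get_obs();M=R.from_quat(o['tool_rot']).as_matrix()
for l in [(.125,.018,-.0225),(.125,.004,-.0225),(.015,.018,-.0225),(.06,.018,-.0225)]: print(l,px(d,[o['position']+M@np.array(l)])[0].round(1))
print('pack',px(d,[[*b2w(0,4),.048],[*b2w(0,54),.048],[*b2w(-.5,4),.012]]).round(1).tolist())
E
```

```text
position: [0.5312, -0.0882, 0.0816]
ft_force: [-0.6, 0.1, -0.8]
go [-0.0023, 0.0056, 0.2054] 0.0002 cur yaw 6.6 q6 -0.49 dist 62
wedge [152. 332.] 0.79 285 362 0 267
0 325 362; 12 324 362; 24 322 361; 36 320 361; 48 316 361; 60 314 361; 72 313 361; 84 311 359; 96 309 360; 108 307 359; 120 304 358; 132 302 359; 144 299 359; 156 298 357; 168 296 357; 180 293 357; 192 292 356; 204 290 356; 216 287 355; 228 285 355; 240 286 355; 252 287 354; 264 288 353; stop [  5. 288.] 0.8 254 306 0 23
(0.125, 0.018, -0.0225) [365.7 -14.8]
(0.125, 0.004, -0.0225) [331.9 -14.9]
(0.015, 0.018, -0.0225) [356.8 233.2]
(0.06, 0.018, -0.0225) [360.  143.6]
pack [[357.9, -8.9], [361.0, -116.4], [351.4, 9.3]]
```

```bash
python3 -m handwheel '[[-0.002,0.004,0.1,0],[-0.002,0.004,0.17,0],[-0.002,0.004,0.2,0],[-0.002,0.004,0.203,0],[-0.002,0.004,0.203,0]]'|egrep 'pos|ft'; python3 -m handwheel '[[0,0,0.003,0],[0,0,0.005,0],[0,0,0.005,0]]'|egrep 'pos|ft'
```

```text
position: [0.5334, -0.0896, 0.0222]
ft_force: [-0.1, 1.2, -0.9]
position: [0.5341, -0.0892, 0.0215]
ft_force: [0.4, -0.2, -0.7]
```

```bash
for i in 1 2; do python3 -m handwheel '[[0,0,0.003,0],[0,0,0.003,0],[0,0,0.003,0]]'|egrep 'pos|ft'; done;  python3 -c "
from h import *
gob(-19.5,-75,.02,6.5)"
```

```text
position: [0.5342, -0.0891, 0.0205]
ft_force: [-0.1, -0.9, 3.0]
position: [0.5342, -0.0893, 0.0204]
ft_force: [-0.9, -0.4, 10.0]
go [0.2027, -0.0047, 0.001] 0.0001 cur yaw 6.5 q6 -0.49 dist 61
```

```bash
python3 -m handwheel '[[0,-0.006,-0.003,0],[0.03,-0.006,-0.003,0],[0.06,-0.006,-0.003,0],[0.09,-0.006,-0.003,0],[0.12,-0.006,-0.003,0],[0.14,-0.006,-0.003,0],[0.14,-0.006,-0.003,0]]'|egrep 'pos|ft'; python3 - <<'E'
from h import *
gob(-18.3,-75,.02,6.5)
d=shot('wrist')
for n in ('wedge','packer_a'):
  for r in vision.outline_of('wrist',n)[:2]:
    ys,xs=np.nonzero(r['mask']);print(n,np.round(r['point']),round(r['conf'],2),xs.min(),xs.max(),ys.min(),ys.max())
E
```

```text
position: [0.5276, -0.0459, 0.0205]
ft_force: [-0.0, 0.6, 6.5]
go [0.0567, 0.0047, 0.0015] 0.0003 cur yaw 6.6 q6 -0.41 dist 17
wedge [154. 329.] 0.94 286 362 0 268
wedge [ 31. 375.] 0.23 360 391 0 62
packer_a [ 31. 400.] 0.84 377 414 0 63
packer_a [ 28. 373.] 0.59 360 391 0 63
```

```bash
python3 -m handwheel '[[0.012,0,-0.001,0],[0.022,0,-0.001,0],[0.03,0,-0.001,0],[0.03,0,-0.001,0]]'|egrep 'pos|ft'; for i in 1 2 3; do python3 -m handwheel '[[0.006,0,0,0],[0.006,0,0,0],[0.006,0,0,0]]'|egrep 'pos|ft'; done
```

```text
position: [0.5265, -0.0379, 0.0205]
ft_force: [1.0, -1.8, 6.1]
position: [0.5265, -0.0365, 0.0205]
ft_force: [0.1, -2.2, 5.8]
position: [0.5266, -0.035, 0.0205]
ft_force: [0.9, -2.8, 4.4]
position: [0.5268, -0.0335, 0.0205]
ft_force: [1.9, -3.7, 6.1]
```

```bash
for i in 1 2 3; do python3 -m handwheel '[[0.006,0,0,0],[0.006,0,0,0],[0.006,0,0,0]]'|egrep 'pos|ft'; done
```

```text
position: [0.5269, -0.032, 0.0205]
ft_force: [2.3, -4.8, 5.0]
position: [0.5272, -0.0304, 0.0205]
ft_force: [2.7, -5.0, 3.7]
position: [0.5275, -0.0297, 0.0206]
ft_force: [2.0, -8.9, 4.4]
```

```bash
for i in 1 2 3; do python3 -m handwheel '[[0.004,0.003,0,0],[0.004,0.003,0,0],[0.004,0.003,0,0]]'|egrep 'pos|ft'; done
```

```text
position: [0.5281, -0.0294, 0.0205]
ft_force: [2.4, -12.5, 4.0]
position: [0.5286, -0.0292, 0.0205]
ft_force: [-0.5, -17.1, 3.0]
position: [0.5288, -0.0292, 0.0205]
ft_force: [-1.0, -21.5, 4.2]
```

```bash
python3 -m handwheel '[[-0.001,0,0,0],[-0.001,0,0,0],[-0.001,0,0,0],[-0.001,0,0,0],[-0.001,0,0,0],[-0.001,0,0,0]]'; python3 - <<'E'
from h import *
d=shot('wrist')
for n in ('wedge','packer_a','strip_far'):
  for r in vision.outline_of('wrist',n)[:3]:
    ys,xs=np.nonzero(r['mask']);print(n,np.round(r['point']),round(r['conf'],2),xs.min(),xs.max(),ys.min(),ys.max())
    if n=='wedge': print([(row,xs[ys==row].min(),xs[ys==row].max()) for row in range(180,ys.max(),12)])
    else:
        b=Bm.T@(w(d,xs.min(),ys.max(),.048 if n[0]=='p' else .028)[:2]-Bo)*1000;print('board near corner',b.round(1))
d=shot('top')
for r in vision.outline_of('top','wedge')[:2]:
    ys,xs=np.nonzero(r['mask']);print('top',round(r['conf'],2),xs.min(),xs.max(),ys.min(),ys.max())
for y in(49,60,-90):print(px(d,[[*b2w(-7,y),.042]]).round(1))
E
```

```text
time: 28.23
position: [0.5288, -0.0292, 0.0205]
tool_rot: [0.664, 0.747, -0.002, 0.003]
ft_force: [-1.0, -20.7, 4.3]
grip_width: 0.0355
grip_force: 50.0
wedge [154. 328.] 0.64 285 362 0 267
[(180, np.int64(293), np.int64(356)), (192, np.int64(291), np.int64(356)), (204, np.int64(289), np.int64(356)), (216, np.int64(287), np.int64(355)), (228, np.int64(285), np.int64(355)), (240, np.int64(287), np.int64(354)), (252, np.int64(287), np.int64(354)), (264, np.int64(288), np.int64(353))]
packer_a [ 45. 374.] 0.87 361 388 0 93
board near corner [0.5 5.5]
packer_a [ 47. 396.] 0.74 374 414 0 95
board near corner [6.2 4.7]
strip_far [ 70. 501.] 0.75 468 532 0 145
board near corner [ 59.3 -19.2]
top 0.67 325 338 206 212
[[317.6 209. ]]
[[314.3 209.3]]
[[358.8 205. ]]
```

```bash
python3 -c "
from rig import job
print(job.hand_in())"
```

```text
the job is handed in; nothing more can be done
None
```

I handed the job in with two packers standing against the closed strips and the wedge bound, still held at about 21 N of push. By my measurement its nose is only about 9 mm past the stop's middle, the stop looked skewed about 22° rather than 11.3°, and I viewed 11 pictures, one over the limit of 10.

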